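Break the seal of the dry box and hold the lid ajar

TASK

I want to slip a fresh drying sachet into the dry box. First take the red thread spool off its blue lid and stand it upright on the round cork coaster; then grip the lid by its handle, pull it straight up out of its tight seal without letting it fly up, and hold it level over the box, only about 3 cm above its shut position. Finish like that, still holding the lid, and leave the other things on the counter where they are.

Things in the scene. Friction and masses are not known exactly. Their poses are not given: they have to be found in the camera images.
- drybox: Dry box: aluminium, 160 mm deep (its x) by 140 mm wide (its y), 75 mm high, screwed down. Origin: centre of its underside; x points from the front (robot's side, round yellow window) to the back, z up; turned up to 0.3 rad. Sprung rollers in it grip the lid's plug: the straight pull up that frees it peaks at 10 to 20 N, weight included, within 3 mm of lift, falls away by 7 mm, and past 14 mm is only the weight.
- lid: Blue lid of the dry box, 166 x 146 mm, 10 mm thick, about 0.3 kg, a loose part with a plug below it that reaches 18 mm into the box, so it is clear of the box when lifted 18 mm. Origin: centre of the lid's underside, which lies on the box's rim, 75 mm above the counter, when shut; its top is 10 mm higher. Axes as the box's.
- handle (a point): Where to grip the lid's dark T handle, which stands in the middle of the lid: an upright web 12 mm thick (the lid's x) and 60 mm long (the lid's y), with a cap 19 mm by 68 mm, 6 mm thick, on top. This point: the middle of the web, 24 mm above the lid's top; the cap's underside is 12 mm and its top 18 mm above this point. 109 mm above the counter with the lid shut.
- spool_red: Wooden spool with red thread, 40 mm across and 60 mm high, 0.06 kg, standing upright on the lid close behind the handle. Origin: centre of its underside; z along its axis.
- coaster: Round cork coaster, 100 mm across, 5 mm thick, fixed flat on the counter at the right. Origin: centre of its underside.
- jar_nails: Bystander: glass jar with a pale lid, 60 mm across, 64 mm high, behind the coaster. Origin: centre of its underside.
- wax_tin: Bystander: round golden tin, 62 mm across, 25 mm high, at the left. Origin: centre of its underside.
Mind the look-alikes: they are no part of the job. Leave any black, green or turquoise look-alike of the coaster alone.

How it is judged:
On the way, in this order (a step that is already met when the one before it is completed fails the run):
1. the red spool stands upright on the coaster, let go, with the lid still shut (horizontal distance between spool_red and coaster below 0.035 m and height (world z) of spool_red below 0.01 m and angle between spool_red's own z axis and vertical below 0.15 rad and linear speed of spool_red below 0.02 m/s and contact force between the fingers and spool_red below 0.05 N and z of lid in the frame of drybox below 0.079 m), for 0.2 s.
2. the lid is pulled out of its seal by the handle (z of lid in the frame of drybox above 0.085 m and contact force between the fingers and lid above 1 N and distance between the grasp point and handle below 0.04 m), for 0.1 s.
At the end, for the whole second after the job is handed in: The fingers alone hold the lid by its handle, at rest, 18 to 45 mm above its shut position, level within 0.2 rad and centred within 30 mm over the box; the red spool stands upright on the coaster, its centre within 35 mm of the coaster's centre (z of lid in the frame of drybox between 0.093 and 0.12 m and horizontal distance between lid and drybox below 0.03 m and angle between lid's own z axis and vertical below 0.2 rad and linear speed of lid below 0.02 m/s and contact force between the fingers and lid above 1 N and distance between the grasp point and handle below 0.04 m and contact force between lid and drybox below 0.05 N and contact force between lid and spool_red below 0.05 N and horizontal distance between spool_red and coaster below 0.035 m and height (world z) of spool_red below 0.01 m and angle between spool_red's own z axis and vertical below 0.15 rad); the arm keeps its last pose, push and grip.
It fails at once if the lid flies up more than 80 mm above its shut position (z of lid in the frame of drybox above 0.155 m).
It fails at once if a bystander is pushed more than 30 mm (distance of any of jar_nails, wax_tin from where it was at the start of the episode above 0.03 m).
It also fails if it takes over 54 s, if anything falls off the work surface, if the arm or the gripper's body presses on something with over 40 N, if the wrist force passes 120 N, or if a joint passes its speed limit or range.

ROBOT

A 6-joint arm with a two-finger parallel gripper is mounted at the origin on a cart in front of the work surface, level with it; the furniture and walls round the work are solid. World frame = base frame: x ahead of the robot, y to its left, z up, the work surface at z = 0. Lengths are in m, angles in rad, forces in N, time in s.
With the tool pointing down it reaches from about 0.3 to 0.775 m from the base axis. Payload 14.6 kg.
Tool frame: the origin (TCP) lies at the very end of the fingers, on their centre line; the grasp point (between the pads) lies 19 mm behind it (ctrl.hold_point_z is the z of the grasp point in the tool frame, in m); z points along the fingers, y is the direction in which the jaws open and shut (so a half turn about z gives the same grasp; the last joint's range is limited). The gripper opens to 94 mm and grips with 3 to 60 N. Pads are 16 mm wide; open, the fingers measure 119 mm over their backs; the gripper's body (75 mm by 177 mm) begins 78 mm behind the grasp point.
Start: joints at [1.058, 0.3, 1.521, -0, 1.321, -0.067], TCP at [0.237, 0.496, 0.205] pointing down, gripper open.
Joint ranges: [-3.03, 3.03], [-0.79, 2.21], [0.23, 2.52], [-1.04, 4.18], [0, 3.07], [-2.55, 2.55]. Speed limits (rad/s): [2.22, 2.22, 2.57, 3.14, 3.14, 3.14].

INTERFACE

Orientations are given as [roll, pitch, yaw] about the fixed x, y, z axes, in that order (R = Rz(yaw) Ry(pitch) Rx(roll)).
In Python, from station import ctrl, cams, hand_in gives the robot as it stands.
- The arm moves only by the tool servo_tool, never from a script. Its argument "rows" is a list of rows, each a list of 7 numbers: the shift along the world's x, y, z in m, then the turn, a rotation vector about the world's x, y, z in rad, then the gripper command: -1 is shut, 1 is fully open, values between are in proportion. A call has exactly 8 rows; each row is the pose to reach, as a shift and turn from the pose measured when the call began; what a row does not reach only later rows make up. A row lasts 1/12 s, in which the tool goes at most 41.7 mm and 7.16 degrees, less where a joint would pass 70% of its speed; a pose out of reach is approached as far as the arm can. A call with a gripper value outside its range is refused whole. The fingers move at their own pace and stop on an object; "newtons" is the grip in N (left out, the last holds). Time passes only in rows, so rows that repeat a pose let the fingers close, or fill a call up. It gives the time, the measured TCP pose, the force and the opening at its end, in the units of the state.
- ctrl.get_obs(): the state, without advancing time (a new reading comes with each control period).
- cams.camera(name): name is "side" or "top" or "wrist"; returns a dict with "image" (384x512x3 uint8, red, green, blue), "depth" (384x512 float32, m along the optical axis (not along the pixel's ray), 0 where there is no reading), "fx", "fy", "cx", "cy" (pixels), "dist_coeffs" ([k1, k2, p1, p2, k3] as OpenCV has them; the pictures are not rectified), "rvec" (rotation vector, rad) and "tvec" (3), from world to camera coordinates, as OpenCV has them; the wrist camera has in their place "hand_eye" (4x4, takes a point from camera to tool coordinates, whose origin is the TCP and whose axes are the flange's). Camera axes: x right, y down, z forward; pixel columns grow to the right and rows downward; lengths in m; the calibration is good to about 2 mm. A picture is of the moment at which its call begins: read the wrist's pose just before it.
- hand_in(): hands the job in, once; it reports no verdict.
Trained networks look in a picture, given as the dict that the camera call returned (one of the last four; its "shot" number tells which), for a name from the list of things; names that differ only in an ending like _2 or _b are one class to them, and where a whole thing is asked for, a point or a joint stands for the part that bears it (a point fixed in the world has none). Each returns a list of dicts, best first, with "p" (0 to 1); they miss things now and then, are a little off and sometimes report something else, mostly with a low value. They report only what shows in the picture. A call takes as long as a camera call. They do not tell look-alikes from the thing itself.
- cams.spot_in(picture, name): "box" ([left, top, right, bottom] as shares, 0 to 1, of the picture: columns of its width, rows of its height, round what is visible of it).
- cams.place_of(picture, name): "at" ([column, row] as shares, 0 to 1, of the picture: columns of its width, rows of its height: a listed point, or the origin of a listed thing).
The state is a dict: "time_s": time; "qpos": joint angles; "joint_vel": joint speeds; "tau": joint torques, N m; "ee_pos": TCP position; "eef_rot": TCP orientation; "force": force on the tool from outside, world axes, zero at the start; "moment": the same for the moment, N m; "grip_width": finger opening in m.
Only numpy, scipy, OpenCV 4.12 (cv2) and the standard library are available. Lean on these libraries where they do the work, as an engineer would, in place of code of your own. Each camera call takes 0.05 s, during which the arm holds its last target.

## Working session

There is one attempt and no reset: what is moved stays moved. The work goes in short steps, Python scripts to look and compute and a tool call to move; the robot and the scene stay as the last step left them, time stands still between calls to the robot, and variables do not carry over. Pictures are saved under pics/ and viewed, and the job is handed in when it is done.

Besides the shell and the picture viewer there is one more tool, called after "Emit:" in YAML: its name, and indented under it one key for each argument. servo_tool: Moves the arm, as the interface text tells. Its arguments: {"type":"object","properties":{"rows":{"type":"array"},"newtons":{"type":"number"}},"required":["rows"]}

```bash
mkdir -p pics; ls; cat > h.py <<'E'
import sys; sys.path.insert(0,'.')
import numpy as np, cv2
from station import ctrl, cams, hand_in
from scipy.spatial.transform import Rotation as R
def T_cw(pic, obs=None):
    if 'rvec' in pic:
        Rm=cv2.Rodrigues(np.array(pic['rvec'],float))[0]; t=np.array(pic['tvec'],float).ravel()
        return Rm.T, -Rm.T@t
    H=np.array(pic['hand_eye']); r=R.from_euler('xyz',obs['eef_rot']).as_matrix()
    return r@H[:3,:3], r@H[:3,3]+np.array(obs['ee_pos'])
def K(p): return np.array([[p['fx'],0,p['cx']],[0,p['fy'],p['cy']],[0,0,1.]])
def ray(pic,uv,obs=None):
    n=cv2.undistortPoints(np.array([[uv]],float),K(pic),np.array(pic['dist_coeffs'],float))[0,0]
    A,o=T_cw(pic,obs); return o, A@np.array([n[0],n[1],1.])
def onz(pic,uv,z,obs=None):
    o,d=ray(pic,uv,obs); return o+d*(z-o[2])/d[2]
def cloud(pic,obs=None):
    h,w=pic['depth'].shape; u,v=np.meshgrid(np.arange(w),np.arange(h))
    n=cv2.undistortPoints(np.stack([u.ravel(),v.ravel()],1).astype(float)[:,None],K(pic),np.array(pic['dist_coeffs'],float))[:,0]
    d=pic['depth'].ravel(); A,o=T_cw(pic,obs)
    P=np.c_[n*d[:,None],d]@A.T+o; P[d==0]=np.nan
    return P.reshape(h,w,3)
def proj(pic,X,obs=None):
    A,o=T_cw(pic,obs); c=(np.array(X,float).reshape(-1,3)-o)@A
    return cv2.projectPoints(c,np.zeros(3),np.zeros(3),K(pic),np.array(pic['dist_coeffs'],float))[0][:,0]
def save(pic,name,crop=None,s=1):
    im=pic['image'][...,::-1]
    if crop: im=im[crop[1]:crop[3],crop[0]:crop[2]]
    im=cv2.resize(im,None,fx=s,fy=s,interpolation=cv2.INTER_CUBIC); cv2.imwrite('pics/'+name+'.png',im)
E
python3 - <<'E'
from h import *
o=ctrl.get_obs(); print(o, ctrl.hold_point_z)
for n in ['top','side']:
    p=cams.camera(n); save(p,n+'0',s=1.5); 
    print(n,T_cw(p)[1])
    for t in ['drybox','lid','handle','spool_red','coaster','jar_nails','wax_tin']:
        for f in (cams.place_of,cams.spot_in):
            for r in f(p,t)[:3]:
                a=r.get('at') or r.get('box'); print(t,round(r['p'],2),[round(x*[512,384][i%2],1) for i,x in enumerate(a)])
    np.savez('pics/%s0.npz'%n,P=cloud(p),im=p['image'])
E
```

```text
pics
{'time_s': 0.0, 'qpos': array([ 1.05841043e+00,  3.00455444e-01,  1.52156812e+00, -5.08345165e-06,
        1.32069812e+00, -6.66157637e-02]), 'joint_vel': array([ 9.31451565e-05, -1.77257116e-03,  7.09866024e-05,  2.29989463e-04,
       -9.69700377e-04,  1.65762232e-04]), 'tau': array([-6.82672344e-04, -5.31815636e+01, -3.52731371e+01,  7.06981332e-02,
        2.45117967e-02, -6.34470712e-05]), 'ee_pos': array([0.23701946, 0.49602327, 0.2049004 ]), 'eef_rot': array([-3.14046580e+00, -7.02426887e-05,  2.69582374e+00]), 'force': array([-0.35654098, -0.07749359, -0.78972705]), 'moment': array([-0.05368448, -0.03052057,  0.0242753 ]), 'grip_width': 0.09421996477514134} -0.0188
top [ 0.31308112 -0.08388293  1.16310657]
drybox 0.55 [199.3, 188.9, 252.2, 226.0]
lid 0.86 [222.5, 197.4]
lid 0.38 [359.2, 193.8]
lid 0.67 [193.8, 171.7, 248.1, 227.9]
handle 0.79 [219.7, 200.4]
handle 0.32 [222.1, 200.7]
handle 0.76 [193.1, 172.6, 246.3, 227.6]
spool_red 0.45 [224.9, 187.1]
spool_red 0.75 [219.5, 173.3, 235.8, 188.9]
coaster 0.88 [276.1, 232.1]
coaster 0.82 [318.3, 204.4]
coaster 0.8 [361.7,
[... 310 characters left out ...]
[ 0.11393983 -1.23701554  0.78473876]
drybox 0.95 [239.3, 196.9]
drybox 0.21 [225.5, 161.4]
drybox 0.77 [217.9, 185.6, 266.6, 210.4]
lid 0.64 [238.5, 177.4]
lid 0.82 [210.0, 160.4, 264.5, 191.3]
handle 0.81 [237.4, 168.5]
handle 0.68 [240.4, 199.0]
handle 0.47 [227.9, 163.9]
handle 0.62 [214.4, 161.0, 265.0, 188.8]
spool_red 0.67 [252.2, 173.8]
spool_red 0.47 [244.0, 159.0, 257.0, 177.9]
coaster 0.87 [297.1, 281.4]
coaster 0.85 [358.5, 287.8]
coaster 0.78 [216.7, 232.5]
coaster 0.97 [338.2, 274.9, 378.6, 303.4]
coaster 0.95 [251.2, 243.0, 289.1, 263.5]
coaster 0.91 [275.2, 266.8, 316.4, 290.3]
jar_nails 0.59 [326.1, 242.0]
wax_tin 0.65 [225.3, 161.3]
wax_tin 0.41 [223.0, 154.3, 237.7, 165.6]
```

View pics/top0.png

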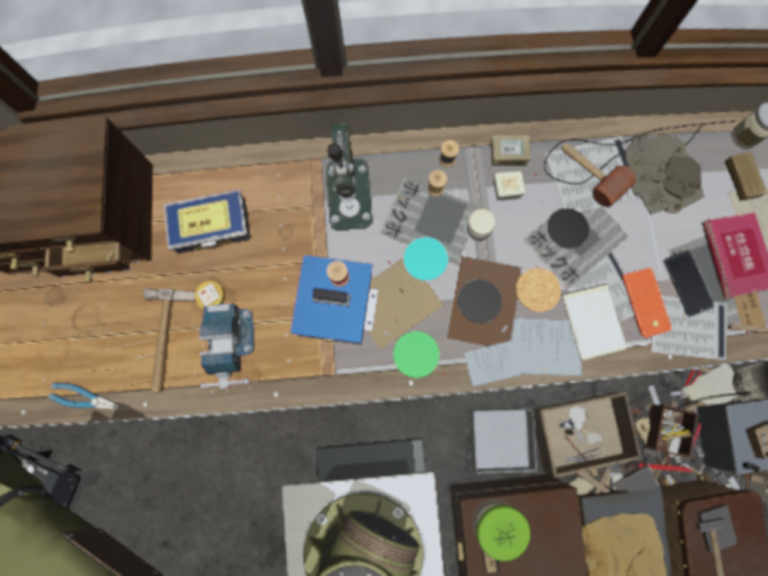

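View pics/side0.png

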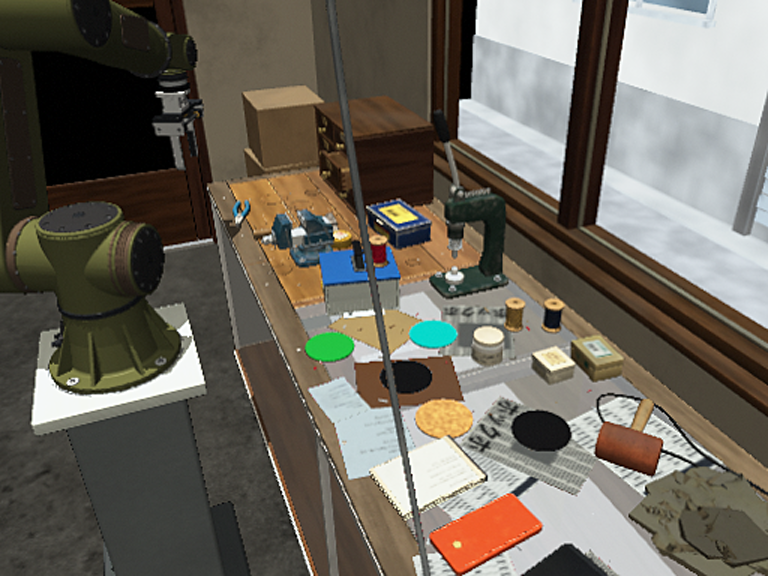

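The top view (1.5x pixels) shows:
- **Lid and spool:** the blue lid is at (332,300), its handle at (330,295), and the spool behind the handle at (337,272). The side view shows red thread at (378,250).
- **Coaster candidates:** cork at (539,290), green (416,354), turquoise (426,258), and black (480,302) and (568,228). I choose the cork one.
- **Spool candidates:** (337,272) on the lid, plus the other spools at (437,180) and (450,148). I choose the one on the lid.
- **Others:** the jar is at (481,223) and the tin at (208,294).

```bash
python3 - <<'E'
from h import *
pt=cams.camera('top'); P=cloud(pt); im=pt['image']; hsv=cv2.cvtColor(im,cv2.COLOR_RGB2HSV)
print(pt['fx'])
save(pt,'crop0',(185,130,385,250),4)
# lid: blue
z=P[...,2]
m=(hsv[...,0]>100)&(hsv[...,0]<120)&(hsv[...,1]>150)&(abs(z-.085)<.01)&(P[...,0]>.2)
n,l,s,c=cv2.connectedComponentsWithStats(m.astype(np.uint8)); i=1+s[1:,4].argmax(); print('lid comp',s[i],c[i])
yx=np.argwhere(l==i); Q=P[l==i]; hull=cv2.convexHull(Q[:,:2].astype(np.float32)); r=cv2.minAreaRect(hull); print('lid rect',r, np.median(Q[:,2]))
# handle dark
sub=(slice(180,215),slice(190,250)); 
for nm,mm in [('handle',(z>.117)&(z<.14)&(hsv[...,2]<90)),('spool',(z>.135)&(z<.16))]:
    k=np.zeros_like(mm); k[165:225,190:252]=mm[165:225,190:252]; Q=P[k]; print(nm,len(Q)); 
    if len(Q)>3: print(Q.mean(0),np.median(Q,0),cv2.minAreaRect(Q[:,:2].astype(np.float32)))
# coaster cork: orange
m=(hsv[...,0]>8)&(hsv[...,0]<22)&(hsv[...,1]>90); k=np.zeros_like(m); k[172:215,338:382]=m[172:215,338:382]
n,l,s,c=cv2.connectedComponentsWithStats(k.astype(np.uint8)); i=1+s[1:,4].argmax(); print('coaster',s[i],c[i],onz(pt,c[i],.005))
for uv in [(320.5,146)]: print('jar',onz(pt,uv,.064))
print('tin',onz(pt,(139,195),.025))
ps=cams.camera('side');P2=cloud(ps);im2=ps['image'];h2=cv2.cvtColor(im2,cv2.COLOR_RGB2HSV)
save(ps,'crop1',(200,140,350,300),4)
m=(h2[...,0]>8)&(h2[...,0]<22)&(h2[...,1]>90); k=np.zeros_like(m); k[260:295,272:322]=m[260:295,272:322]
n,l,s,c=cv2.connectedComponentsWithStats(k.astype(np.uint8)); i=1+s[1:,4].argmax(); print('coaster side',s[i],onz(ps,c[i],.005))
E
```

```text
358.0604633846938
lid comp [196 203  31  21 302] [210.98344371 214.30463576]
lid rect ((0.4790484607219696, 0.04762168228626251), (0.08899454772472382, 0.060298603028059006), 76.24866485595703) 0.08421351396531196
handle 116
[0.5200241  0.01620096 0.12596863] [0.52009487 0.01563232 0.12603742] ((0.5204324722290039, 0.016522668302059174), (0.06365440785884857, 0.015723999589681625), 77.46107482910156)
spool 142
[ 0.56367225 -0.0015336   0.14399123] [ 0.56373211 -0.00141886  0.14389318] ((0.5640048980712891, -0.001527629792690277), (0.03561164438724518, 0.037841469049453735), 85.856201171875)
coaster [341 179  32  28 639] [357.771518   192.95931142] [ 0.51447539 -0.42927758  0.005     ]
jar [ 0.66858928 -0.31319761  0.064     ]
tin [0.56829771 0.29045521 0.025     ]
coaster side [ 272  260   43   32 1040] [ 0.51704914 -0.42127322  0.005     ]
```

View pics/crop0.png

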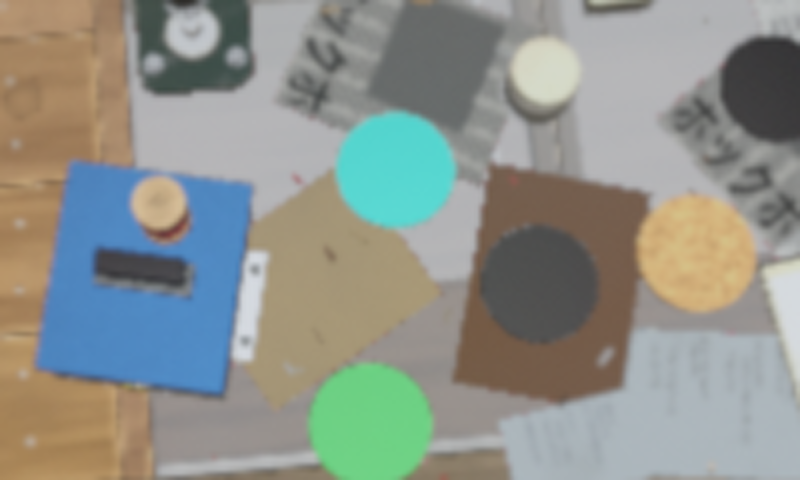

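View pics/crop1.png

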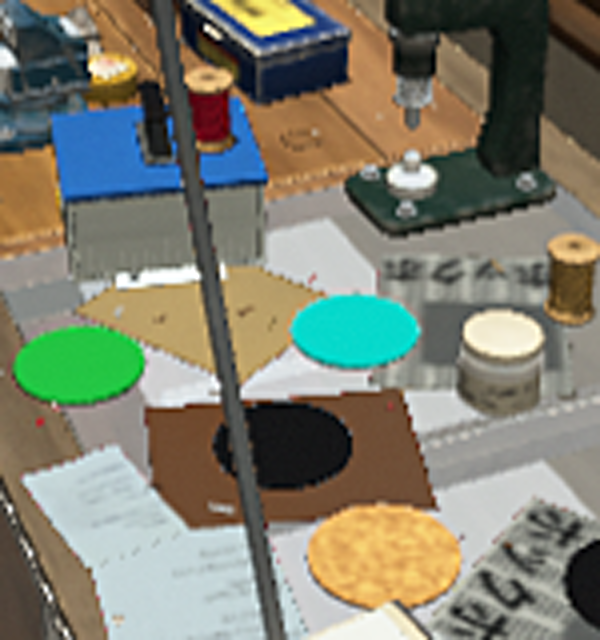

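```bash
python3 - <<'E'
from h import *
d=np.load('pics/top0.npz'); P=d['P'];im=d['im'];hsv=cv2.cvtColor(im,cv2.COLOR_RGB2HSV)
m=(hsv[...,0]>98)&(hsv[...,0]<122)&(hsv[...,1]>140)
k=np.zeros_like(m);k[165:235,190:252]=m[165:235,190:252]
k&=abs(P[...,2]-.085)<.02
Q=P[k]; print(len(Q),np.median(Q[:,2])); print(cv2.minAreaRect(Q[:,:2].astype(np.float32)))
# coaster
print(hsv[180:208:3,357]); print(hsv[193,338:378:3])
E
```

```text
1748 0.08400833695884713
((0.5207101106643677, 0.01640085130929947), (0.1384676843881607, 0.15988752245903015), 77.14807891845703)
[[ 20  99 212]
 [ 21  96 212]
 [ 21  97 212]
 [ 19 103 211]
 [ 20  99 212]
 [ 20  99 212]
 [ 18 104 210]
 [ 18 108 206]
 [ 19 105 211]
 [ 18  82 187]]
[[ 12  90 116]
 [ 12  90 116]
 [ 17 109 168]
 [ 18 108 203]
 [ 20  99 211]
 [ 20 100 212]
 [ 20  99 212]
 [ 18 106 210]
 [ 18 107 209]
 [ 20  99 212]
 [ 18 107 209]
 [ 18 107 207]
 [ 11  29 170]
 [174   8 153]]
```

```bash
python3 - <<'E'
from h import *
d=np.load('pics/top0.npz'); P=d['P']
for y0 in np.arange(-.6,.5,.1):
    for x0 in np.arange(.25,.9,.1):
        m=(P[...,0]>x0)&(P[...,0]<x0+.1)&(P[...,1]>y0)&(P[...,1]<y0+.1)
        print('%.2f'%np.nanmax(P[m][:,2]) if m.any() else ' -- ',end=' ')
    print(' y',round(y0,1))
d=np.load('pics/side0.npz'); S=d['P'].reshape(-1,3)
m=(abs(S[:,1])<.25)&(S[:,0]>.6)&(S[:,0]<.9)&(S[:,2]>.1)&(S[:,2]<.5); Q=S[m]
print(np.percentile(Q,[0,5,50,95,100],axis=0))
Q=Q[Q[:,0]<.74];print(len(Q),Q[::max(1,len(Q)//15)])
pt=cams.camera('top');ps=cams.camera('side')
print(onz(pt,(359,193.2),.005),onz(ps,(296,278.7),.005))
print('spool side', onz(ps,(200+208/4,140+75/4),.145),'handle side',onz(ps,(200+151/4,140+85/4),.127))
E
```

```text
0.01 0.02 0.02 0.01 0.06 0.04 0.02  y -0.6
0.01 0.02 0.02 0.01 0.04 0.04 0.05  y -0.5
0.01 0.01 0.01 0.07 0.07 0.05 0.04  y -0.4
0.01 0.01 0.01 0.07 0.07 0.06 0.06  y -0.3
0.00 0.01 0.01 0.01 0.01 0.01 0.01  y -0.2
0.01 0.09 0.15 0.15 0.42 0.23 0.02  y -0.1
0.00 0.09 0.15 0.15 0.03 0.03 0.02  y -0.0
0.01 0.10 0.09 0.01 0.06 0.01 0.01  y 0.1
0.01 0.12 0.12 0.03 0.06 0.06 0.01  y 0.2
0.00 0.05 0.03 0.03 0.06 0.06 0.01  y 0.3
0.52 0.03 0.03 0.15 0.24 0.24 0.24  y 0.4
[[ 0.68013197 -0.05729427  0.10015261]
 [ 0.69284851 -0.05071738  0.11197102]
 [ 0.74582046 -0.04431426  0.19324108]
 [ 0.84039314 -0.02680329  0.38639424]
 [ 0.85489853 -0.01299594  0.41576373]]
696 [[ 0.68955164 -0.02092874  0.4125372 ]
 [ 0.70028952 -0.04034832  0.39809803]
 [ 0.68947173 -0.04289193  0.38214363]
 [ 0.69431773 -0.02646662  0.35850223]
 [ 0.70974678 -0.03065778  0.32920293]
 [ 0.73063356 -0.03198953  0.29416869]
 [ 0.72637437 -0.03562273  0.25634845]
 [ 0.7269605  -0.04250028  0.23850356]
 [ 0.72978246 -0.04489238  0.22186521]
 [ 0.73853569 -0.04954613  0.20830716]
 [ 0.73777619 -0.04499409  0.19273676]
 [ 0.7322293  -0.04954003  0.18157647]
 [ 0.71612325 -0.0466614   0.16579949]
 [ 0.7186167  -0.02803928  0.1393382 ]
 [ 0.72331748 -0.03419669  0.1227673 ]
 [ 0.72305031 -0.04309653  0.10466771]]
[ 0.51329253 -0.43329297  0.005     ] [ 0.51567464 -0.43736585  0.005     ]
spool side [ 0.5660153  -0.00176248  0.145     ] handle side [0.52910442 0.0350906  0.127     ]
```

Emit:
servo_tool:
  rows:
    - [0.02,-0.03,0.02,0,0,0.03,1]
    - [0.04,-0.062,0.04,0,0,0.06,1]
    - [0.06,-0.093,0.05,0,0,0.09,1]
    - [0.08,-0.125,0.05,0,0,0.12,1]
    - [0.1,-0.156,0.05,0,0,0.15,1]
    - [0.12,-0.187,0.05,0,0,0.18,1]
    - [0.14,-0.218,0.05,0,0,0.2,1]
    - [0.16,-0.25,0.05,0,0,0.224,1]
  newtons: 15

```text
time_s: 2.37
ee_pos: [0.3978, 0.2447, 0.2557]
eef_rot: [3.141, 0.0, 2.921]
force: [-0.1, -0.6, -0.2]
grip_width: 0.0944
```

Emit:
servo_tool:
  rows:
    - [0.022,-0.033,0,0,0,0,1]
    - [0.044,-0.066,0,0,0,0,1]
    - [0.066,-0.098,0,0,0,0,1]
    - [0.088,-0.13,0,0,0,0,1]
    - [0.11,-0.163,0,0,0,0,1]
    - [0.132,-0.196,0,0,0,0,1]
    - [0.15,-0.225,0,0,0,0,1]
    - [0.162,-0.243,0,0,0,0,1]

```text
time_s: 3.03
ee_pos: [0.5608, -0.0013, 0.2554]
eef_rot: [3.142, 0.0, 2.919]
force: [-0.5, -0.7, 0.6]
grip_width: 0.0942
```

```bash
python3 - <<'E'
from h import *
o=ctrl.get_obs(); p=cams.camera('wrist'); print(o['ee_pos'],o['eef_rot'],np.array(p['hand_eye']).round(3)); save(p,'w1',s=1.5)
P=cloud(p,o); np.savez('pics/w1.npz',P=P,im=p['image'])
h=cv2.cvtColor(p['image'],cv2.COLOR_RGB2HSV)
for t in ['spool_red','handle']:
    for r in cams.place_of(p,t)[:1]: print(t,r['p'],np.array(r['at'])*[512,384],onz(p,np.array(r['at'])*[512,384],.085 if t=='spool_red' else .109,o))
z=P[...,2]
for nm,a,b in (('spooltop',.138,.155),('cap',.119,.135)):
    m=((z>a)&(z<b)).astype(np.uint8); n,l,s,c=cv2.connectedComponentsWithStats(m)
    for i in range(1,n):
        if s[i,4]>150:
            Q=P[l==i]; print(nm,s[i],Q.mean(0),cv2.minAreaRect(Q[:,:2].astype(np.float32)))
E
```

```text
[ 0.56082165 -0.00130703  0.25537794] [3.14153147e+00 2.63987118e-04 2.91911325e+00] [[ 0.    -0.957 -0.289  0.085]
 [ 1.    -0.     0.001 -0.001]
 [-0.001 -0.289  0.957 -0.177]
 [ 0.     0.     0.     1.   ]]
spool_red 0.89 [257.9968 175.9104] [ 0.56101158 -0.00390363  0.085     ]
handle 0.9 [268.0832 144.3072] [0.52453861 0.01525636 0.109     ]
spooltop [ 241  172   40   40 1272] [ 0.56312098 -0.00159171  0.14225331] ((0.5637063980102539, -0.0018597748130559921), (0.038330402225255966, 0.03968154266476631), 78.07512664794922)
cap [ 237  135   68   19 1219] [0.52209479 0.01785814 0.1244609 ] ((0.5223316550254822, 0.018082721158862114), (0.06729854643344879, 0.01776599884033203), 76.4715576171875)
```

View pics/w1.png

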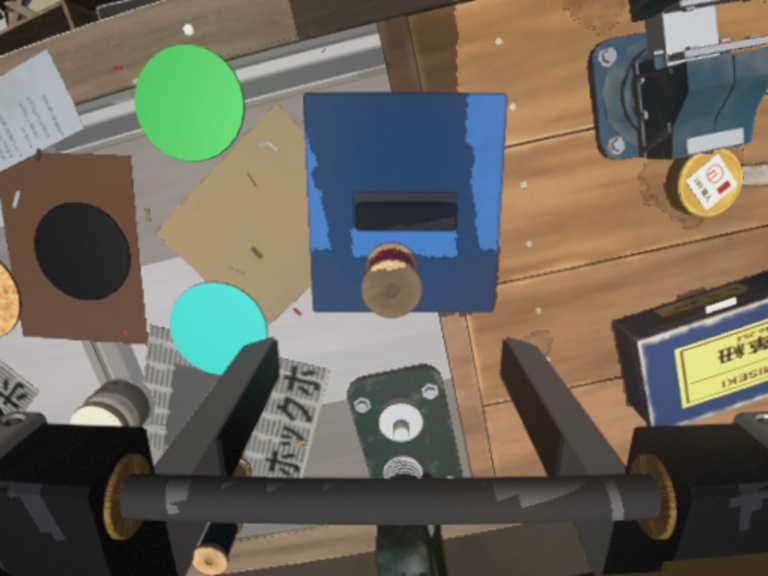

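The wrist view at 1.5x shows the spool, with red thread below its rim, at (391,290), the handle at (405,212), and both open fingers clear of each. I'm descending on the spool.

Emit:
servo_tool:
  rows:
    - [0.002,0,-0.025,0,0,0,1]
    - [0.003,0,-0.055,0,0,0,1]
    - [0.003,0,-0.085,0,0,0,1]
    - [0.003,0,-0.11,0,0,0,1]
    - [0.003,0,-0.13,0,0,0,1]
    - [0.003,0,-0.145,0,0,0,1]
    - [0.003,0,-0.153,0,0,0,1]
    - [0.003,0,-0.153,0,0,0,1]

```text
time_s: 3.85
ee_pos: [0.5621, 0.0015, 0.1009]
eef_rot: [-3.142, -0.003, 2.92]
force: [0.0, 0.8, 0.1]
grip_width: 0.0939
```

Emit:
servo_tool:
  rows:
    - [0,0,0,0,0,0,0]
    - [0,0,0,0,0,0,-1]
    - [0,0,0,0,0,0,-1]
    - [0,0,0,0,0,0,-1]
    - [0,0,0,0,0,0,-1]
    - [0,0,0,0,0,0,-1]
    - [0,0,0,0,0,0,-1]
    - [0,0,0,0,0,0,-1]
  newtons: 15

```text
time_s: 4.52
ee_pos: [0.5621, 0.0014, 0.101]
eef_rot: [-3.142, -0.003, 2.92]
force: [0.3, -0.6, -0.6]
grip_width: 0.0437
```

Emit:
servo_tool:
  rows:
    - [0,0,0,0,0,0,-1]
    - [0,0,0,0,0,0,-1]
    - [0,0,0,0,0,0,-1]
    - [0,0,0,0,0,0,-1]
    - [0,0,0.002,0,0,0,-1]
    - [0,0,0.008,0,0,0,-1]
    - [0,0,0.02,0,0,0,-1]
    - [0,0,0.04,0,0,0,-1]

```text
time_s: 5.18
ee_pos: [0.5614, 0.0015, 0.1409]
eef_rot: [-3.141, -0.005, 2.92]
force: [-0.1, 0.6, -1.1]
grip_width: 0.0391
```

```bash
python3 - <<'E'
from h import *
o=ctrl.get_obs(); p=cams.camera('wrist'); print(o['ee_pos'],o['grip_width']); save(p,'w2',s=1.2)
E
```

```text
[0.56142717 0.00152179 0.14090081] 0.03909658681022171
```

View pics/w2.png

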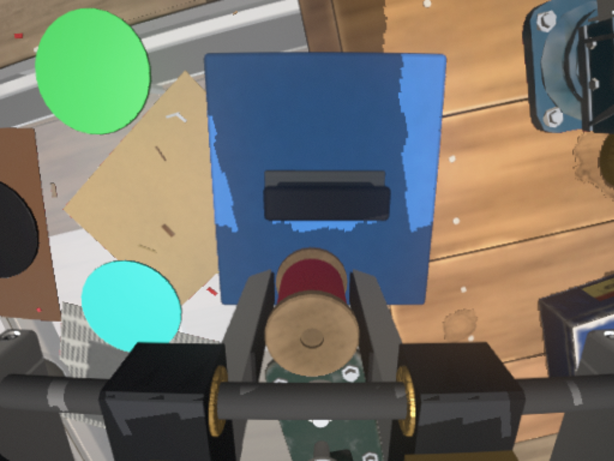

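Gripped and upright: red thread is visible between the fingers at (313,290), opening 39 mm, lid unmoved. I'm carrying it to the cork coaster.

Emit:
servo_tool:
  rows:
    - [0,0,0.02,0,0,0,-1]
    - [0,-0.01,0.04,0,0,0,-1]
    - [-0.003,-0.035,0.05,0,0,0,-1]
    - [-0.006,-0.065,0.05,0,0,0,-1]
    - [-0.01,-0.098,0.05,0,0,0,-1]
    - [-0.013,-0.131,0.05,0,0,0,-1]
    - [-0.017,-0.164,0.05,0,0,0,-1]
    - [-0.021,-0.197,0.05,0,0,0,-1]

```text
time_s: 5.9
ee_pos: [0.5421, -0.1972, 0.197]
eef_rot: [3.141, 0.003, 2.92]
force: [0.9, 0.0, -0.8]
grip_width: 0.0396
```

Emit:
servo_tool:
  rows:
    - [-0.004,-0.033,0,0,0,0,-1]
    - [-0.008,-0.066,0,0,0,0,-1]
    - [-0.011,-0.1,0,0,0,0,-1]
    - [-0.015,-0.133,0,0,0,0,-1]
    - [-0.019,-0.166,0,0,0,0,-1]
    - [-0.022,-0.2,0,0,0,0,-1]
    - [-0.025,-0.228,0,0,0,0,-1]
    - [-0.027,-0.238,0,0,0,0,-1]

```text
time_s: 6.57
ee_pos: [0.5139, -0.4385, 0.1971]
eef_rot: [-3.142, 0.003, 2.917]
force: [-0.4, -0.0, -1.1]
grip_width: 0.0394
```

```bash
python3 - <<'E'
from h import *
o=ctrl.get_obs(); p=cams.camera('wrist'); print(o['ee_pos'],o['eef_rot'],o['grip_width']); save(p,'w3',s=1.2)
p2=cams.camera('top'); save(p2,'t3',(300,130,440,250),4)
for r in cams.place_of(p,'coaster')[:4]: print(r['p'],np.array(r['at'])*[512,384],onz(p,np.array(r['at'])*[512,384],.0,o))
E
```

```text
[ 0.51393996 -0.43850919  0.197125  ] [-3.14150208  0.00322762  2.91740679] 0.039374856479713755
0.79 [482.5088  20.5056] [ 0.39801943 -0.1502487   0.        ]
0.67 [266.7008 172.6848] [ 0.51949216 -0.43143767  0.        ]
0.65 [460.8    198.1056] [ 0.60874822 -0.19003457  0.        ]
0.59 [370.5856 134.208 ] [ 0.50058964 -0.29889358  0.        ]
```

View pics/w3.png

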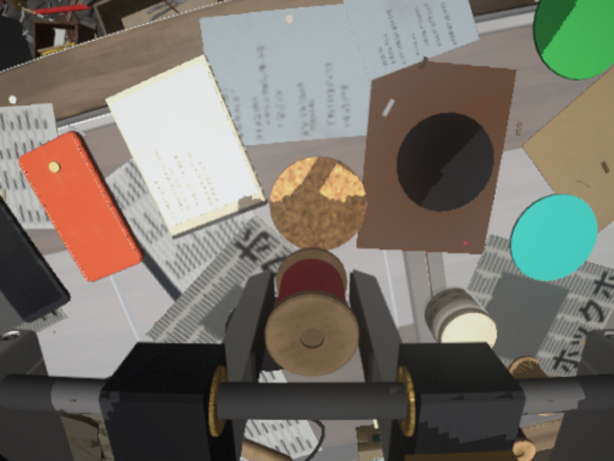

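The cork coaster is at about (318,204) in this 1.2x view, directly under the held spool. I'm lowering.

Emit:
servo_tool:
  rows:
    - [0,0.002,-0.025,0,0,0,-1]
    - [0.001,0.004,-0.055,0,0,0,-1]
    - [0.001,0.004,-0.085,0,0,0,-1]
    - [0.001,0.004,-0.115,0,0,0,-1]
    - [0.001,0.004,-0.14,0,0,0,-1]
    - [0.001,0.004,-0.158,0,0,0,-1]
    - [0.001,0.004,-0.168,0,0,0,-1]
    - [0.001,0.004,-0.17,0,0,0,-1]

```text
time_s: 7.38
ee_pos: [0.5161, -0.4291, 0.0257]
eef_rot: [3.139, 0.001, 2.921]
force: [0.1, -0.0, -0.7]
grip_width: 0.0398
```

Emit:
servo_tool:
  rows:
    - [0,0,-0.001,0,0,0,-1]
    - [0,0,-0.002,0,0,0,-1]
    - [0,0,-0.003,0,0,0,-1]
    - [0,0,-0.004,0,0,0,-1]
    - [0,0,-0.004,0,0,0,-1]
    - [0,0,-0.004,0,0,0,-1]
    - [0,0,-0.004,0,0,0,-1]
    - [0,0,-0.004,0,0,0,-1]

```text
time_s: 8.05
ee_pos: [0.5161, -0.4292, 0.0219]
eef_rot: [3.14, 0.001, 2.921]
force: [0.4, 0.4, 0.4]
grip_width: 0.0394
```

Emit:
servo_tool:
  rows:
    - [0,0,-0.0005,0,0,0,-1]
    - [0,0,-0.001,0,0,0,-1]
    - [0,0,-0.001,0,0,0,-1]
    - [0,0,-0.001,0,0,0,-1]
    - [0,0,-0.001,0,0,0,-1]
    - [0,0,-0.001,0,0,0,-1]
    - [0,0,-0.001,0,0,0,-1]
    - [0,0,-0.001,0,0,0,-1]

```text
time_s: 8.72
ee_pos: [0.5162, -0.4292, 0.021]
eef_rot: [3.14, 0.001, 2.921]
force: [-0.0, -0.0, 0.8]
grip_width: 0.0393
```

Emit:
servo_tool:
  rows:
    - [0,0,-0.001,0,0,0,-1]
    - [0,0,-0.001,0,0,0,-0.15]
    - [0,0,-0.001,0,0,0,-0.1]
    - [0,0,-0.001,0,0,0,0]
    - [0,0,-0.001,0,0,0,0.2]
    - [0,0,-0.001,0,0,0,0.5]
    - [0,0,-0.001,0,0,0,0.8]
    - [0,0,-0.001,0,0,0,1]

```text
time_s: 9.38
ee_pos: [0.5161, -0.4292, 0.0199]
eef_rot: [3.14, 0.001, 2.921]
force: [-0.3, -0.2, 0.3]
grip_width: 0.0704
```

Emit:
servo_tool:
  rows:
    - [0,0,0,0,0,0,1]
    - [0,0,0,0,0,0,1]
    - [0,0,0.01,0,0,0,1]
    - [0,0,0.03,0,0,0,1]
    - [0,0,0.06,0,0,0,1]
    - [0,0,0.09,0,0,0,1]
    - [0,0,0.13,0,0,0,1]
    - [0,0,0.17,0,0,0,1]

```text
time_s: 10.05
ee_pos: [0.5157, -0.4288, 0.192]
eef_rot: [3.139, 0.001, 2.921]
force: [0.3, -0.4, 0.3]
grip_width: 0.0938
```

```bash
python3 - <<'E'
from h import *
o=ctrl.get_obs(); p=cams.camera('wrist'); print(o['ee_pos'],o['eef_rot'],o['grip_width']); save(p,'w4',s=1.2)
p2=cams.camera('side'); save(p2,'s4',(230,200,370,310),4)
P=cloud(p,o); z=P[...,2]
m=((z>.056)&(z<.075)).astype(np.uint8); n,l,s,c=cv2.connectedComponentsWithStats(m)
for i in range(1,n):
    if s[i,4]>200: Q=P[l==i]; print(s[i],Q.mean(0),cv2.minAreaRect(Q[:,:2].astype(np.float32)))
h=cv2.cvtColor(p['image'],cv2.COLOR_RGB2HSV)
E
```

```text
[ 0.51572641 -0.4288196   0.19201862] [3.13932846e+00 6.58176419e-04 2.92053333e+00] 0.09380651955055623
[ 240  168   39   38 1155] [ 0.51761993 -0.43059845  0.06218851] ((0.5181415677070618, -0.4305305480957031), (0.039338789880275726, 0.03930074721574783), 79.70530700683594)
[382 261  25  31 355] [ 0.65423925 -0.29838054  0.06086081] ((0.6561464071273804, -0.2964007258415222), (0.04851865395903587, 0.015165830962359905), 25.920982360839844)
[126 349  43  35 557] [ 0.73016314 -0.63100539  0.05712379] ((0.7325860857963562, -0.633727490901947), (0.024853946641087532, 0.07997523993253708), 38.644412994384766)
```

View pics/w4.png

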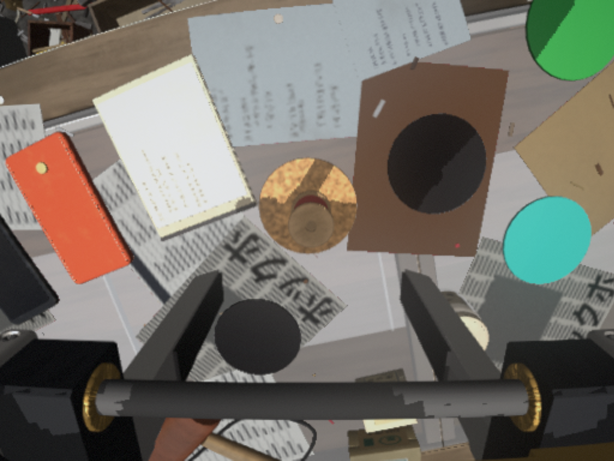

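View pics/s4.png

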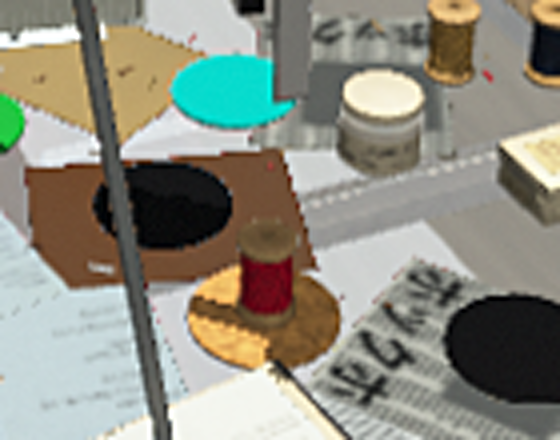

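The spool stands upright near the coaster's middle: wrist view (310,215), side crop (265,275), top centre (0.518, -0.4305). Next is the handle, with a quarter turn on the way.

Emit:
servo_tool:
  rows:
    - [0,0.01,0.02,0,0,-0.08,1]
    - [0,0.035,0.03,0,0,-0.18,1]
    - [0,0.065,0.03,0,0,-0.28,1]
    - [0,0.095,0.03,0,0,-0.38,1]
    - [0,0.125,0.03,0,0,-0.48,1]
    - [0,0.155,0.03,0,0,-0.58,1]
    - [0,0.185,0.03,0,0,-0.68,1]
    - [0,0.215,0.03,0,0,-0.78,1]

```text
time_s: 10.82
ee_pos: [0.5174, -0.2142, 0.229]
eef_rot: [-3.138, 0.012, 2.136]
force: [1.5, 0.2, -0.2]
grip_width: 0.0939
```

Emit:
servo_tool:
  rows:
    - [0,0.03,0,0,0,-0.1,1]
    - [0,0.06,0,0,0,-0.2,1]
    - [0,0.09,0,0,0,-0.3,1]
    - [0,0.12,0,0,0,-0.4,1]
    - [0,0.15,0,0,0,-0.5,1]
    - [0,0.18,0,0,0,-0.6,1]
    - [0,0.21,0,0,0,-0.7,1]
    - [0,0.23,0,0,0,-0.79,1]

```text
time_s: 11.48
ee_pos: [0.517, 0.0181, 0.2295]
eef_rot: [-3.138, 0.012, 1.341]
force: [1.1, 0.4, 0.4]
grip_width: 0.094
```

```bash
python3 - <<'E'
from h import *
o=ctrl.get_obs(); p=cams.camera('wrist'); print(o['ee_pos'],o['eef_rot'],o['grip_width'],o['qpos']); save(p,'w5',s=1.2)
P=cloud(p,o); z=P[...,2]
m=((z>.117)&(z<.137)).astype(np.uint8); n,l,s,c=cv2.connectedComponentsWithStats(m)
for i in range(1,n):
    if s[i,4]>150: Q=P[l==i]; print(s[i],Q.mean(0),cv2.minAreaRect(Q[:,:2].astype(np.float32)))
E
```

```text
[0.51703595 0.01808902 0.22949367] [-3.13834191  0.01154881  1.34149613] 0.09402997418866549 [-0.03023368  0.21226809  1.57431855 -0.01091836  1.36048882  0.2013939 ]
[ 256  152   21   69 1364] [0.52344716 0.02021897 0.12421421] ((0.5230726003646851, 0.01859966479241848), (0.06710641086101532, 0.018743304535746574), 77.80256652832031)
[470 165  30  42 360] [ 0.7242376  -0.02249072  0.12885654] ((0.7269291281700134, -0.022365828976035118), (0.0415673665702343, 0.01402374543249607), 63.10258865356445)
```

View pics/w5.png

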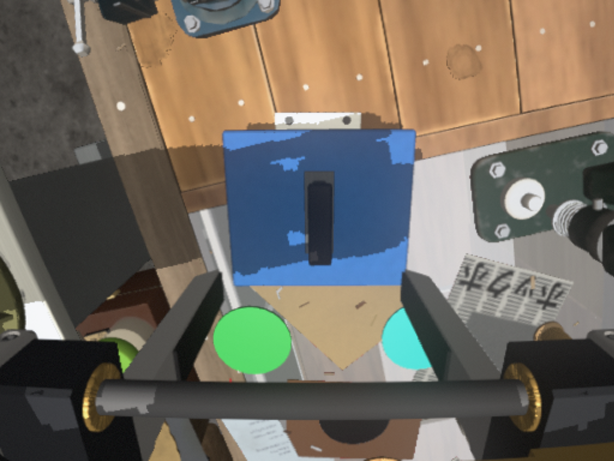

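The handle is centred below the open jaws at (320,220), and its long axis is across the closing direction. I'm descending.

Emit:
servo_tool:
  rows:
    - [0.003,0,-0.02,0.011,-0.006,0.008,1]
    - [0.0055,0,-0.045,0.011,-0.006,0.008,1]
    - [0.0055,0,-0.07,0.011,-0.006,0.008,1]
    - [0.0055,0,-0.095,0.011,-0.006,0.008,1]
    - [0.0055,0,-0.115,0.011,-0.006,0.008,1]
    - [0.0055,0,-0.129,0.011,-0.006,0.008,1]
    - [0.0055,0,-0.137,0.011,-0.006,0.008,1]
    - [0.0055,0,-0.1385,0.011,-0.006,0.008,1]

```text
time_s: 12.2
ee_pos: [0.5221, 0.02, 0.09]
eef_rot: [-3.14, -0.001, 1.344]
force: [-0.4, -1.1, 0.0]
grip_width: 0.0938
```

Emit:
servo_tool:
  rows:
    - [0,0,0,0,0,0,-0.3]
    - [0,0,0,0,0,0,-0.5]
    - [0,0,0,0,0,0,-0.5]
    - [0,0,0,0,0,0,-0.5]
    - [0,0,0,0,0,0,-0.5]
    - [0,0,0,0,0,0,-0.5]
    - [0,0,0,0,0,0,-0.5]
    - [0,0,0,0,0,0,-0.5]
  newtons: 20

```text
time_s: 12.87
ee_pos: [0.5221, 0.02, 0.0901]
eef_rot: [-3.14, -0.001, 1.344]
force: [-0.9, 0.4, -0.4]
grip_width: 0.0439
```

```bash
python3 - <<'E'
from h import *
o=ctrl.get_obs(); p=cams.camera('wrist'); print(o['ee_pos'],o['eef_rot'],o['grip_width'],o['force']); save(p,'w6',s=1.2)
E
```

```text
[0.52209908 0.01996983 0.0901151 ] [-3.14005275e+00 -7.84892493e-04  1.34400588e+00] 0.04394746864066733 [-0.88249167  0.36363736 -0.37646677]
```

View pics/w6.png

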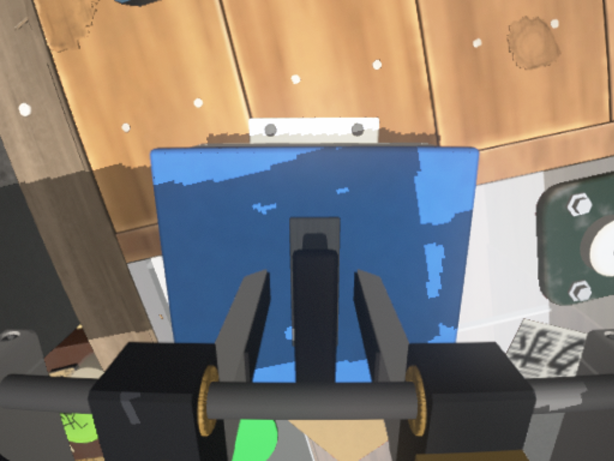

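The handle at (315,310) sits between the jaws and roughly centred. I'm closing, then raising the grip force.

Emit:
servo_tool:
  rows:
    - [0,0,0,0,0,0,-1]
    - [0,0,0,0,0,0,-1]
    - [0,0,0,0,0,0,-1]
    - [0,0,0,0,0,0,-1]
    - [0,0,0,0,0,0,-1]
    - [0,0,0,0,0,0,-1]
    - [0,0,0,0,0,0,-1]
    - [0,0,0,0,0,0,-1]
  newtons: 20

```text
time_s: 13.58
ee_pos: [0.5221, 0.02, 0.0901]
eef_rot: [-3.14, -0.001, 1.344]
force: [0.3, -0.4, -0.8]
grip_width: 0.0188
```

Emit:
servo_tool:
  rows:
    - [0,0,0,0,0,0,-1]
    - [0,0,0,0,0,0,-1]
    - [0,0,0,0,0,0,-1]
    - [0,0,0,0,0,0,-1]
    - [0,0,0,0,0,0,-1]
    - [0,0,0,0,0,0,-1]
    - [0,0,0,0,0,0,-1]
    - [0,0,0,0,0,0,-1]
  newtons: 50

```text
time_s: 14.25
ee_pos: [0.5221, 0.02, 0.0901]
eef_rot: [-3.14, -0.001, 1.344]
force: [1.3, -0.8, -0.4]
grip_width: 0.0185
```

The opening stopped at 18.5 mm, so the flat fingers are bearing on the 19 mm cap, not on the web. I'll regrip with the cap at the middle of the pads, 12 mm higher. That keeps the grasp point well within 40 mm of the handle point.

Emit:
servo_tool:
  rows:
    - [0,0,0,0,0,0,-0.4]
    - [0,0,0,0,0,0,-0.4]
    - [0,0,0,0,0,0,-0.4]
    - [0,-0.001,0.004,0,0,0,-0.4]
    - [0,-0.002,0.008,0,0,0,-0.4]
    - [0,-0.002,0.012,0,0,0,-0.4]
    - [0,-0.002,0.012,0,0,0,-0.4]
    - [0,-0.002,0.012,0,0,0,-0.4]
  newtons: 20

```text
time_s: 14.92
ee_pos: [0.5223, 0.0179, 0.1025]
eef_rot: [-3.141, -0.001, 1.344]
force: [-1.0, 0.9, -0.4]
grip_width: 0.0281
```

Emit:
servo_tool:
  rows:
    - [0,0,0,0,0,0,-1]
    - [0,0,0,0,0,0,-1]
    - [0,0,0,0,0,0,-1]
    - [0,0,0,0,0,0,-1]
    - [0,0,0,0,0,0,-1]
    - [0,0,0,0,0,0,-1]
    - [0,0,0,0,0,0,-1]
    - [0,0,0,0,0,0,-1]
  newtons: 58

```text
time_s: 15.58
ee_pos: [0.5222, 0.0179, 0.1024]
eef_rot: [-3.141, -0.001, 1.344]
force: [-1.3, -0.5, 0.4]
grip_width: 0.0184
```

```bash
python3 - <<'E'
from h import *
o=ctrl.get_obs(); p=cams.camera('wrist'); print(o['ee_pos'],o['eef_rot'],o['grip_width'],o['force']); save(p,'w7',s=1.2)
p=cams.camera('side');save(p,'s7',(190,120,310,220),5)
E
```

```text
[0.52221969 0.01794518 0.10237978] [-3.14056472e+00 -9.36484601e-04  1.34389251e+00] 0.018387392363716983 [-1.26309967 -0.53276304  0.42752133]
```

View pics/w7.png

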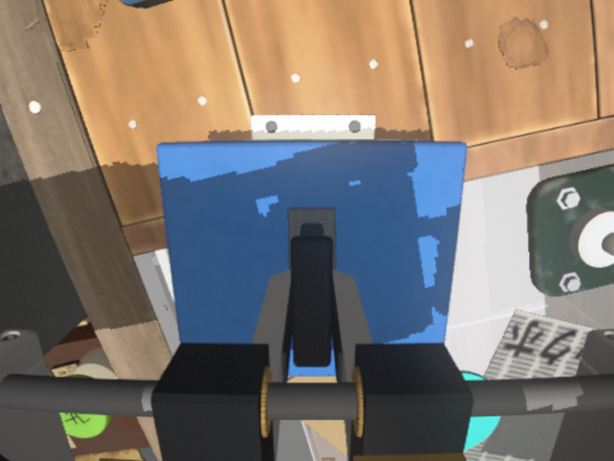

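View pics/s7.png

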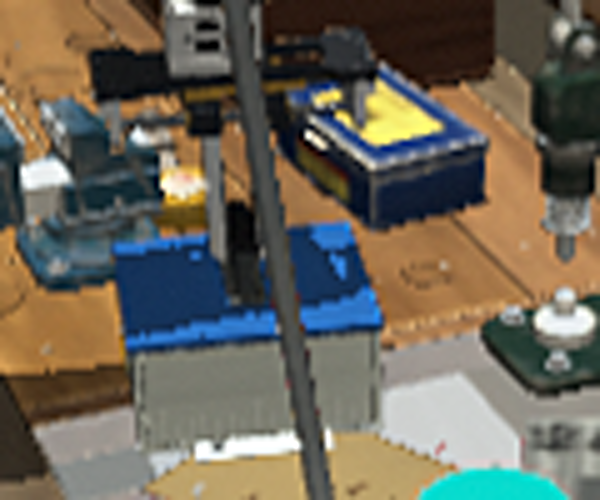

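The fingers clamp the cap on both sides at (312,290), and the lid is still shut. Now a slow pull, watching the force.

Emit:
servo_tool:
  rows:
    - [0,0,0.0005,0,0,0,-1]
    - [0,0,0.001,0,0,0,-1]
    - [0,0,0.0015,0,0,0,-1]
    - [0,0,0.002,0,0,0,-1]
    - [0,0,0.0025,0,0,0,-1]
    - [0,0,0.003,0,0,0,-1]
    - [0,0,0.003,0,0,0,-1]
    - [0,0,0.003,0,0,0,-1]

```text
time_s: 16.35
ee_pos: [0.5221, 0.018, 0.1054]
eef_rot: [-3.14, -0.001, 1.344]
force: [0.2, -0.3, -10.5]
grip_width: 0.018
```

Emit:
servo_tool:
  rows:
    - [0,0,0.0005,0,0,0,-1]
    - [0,0,0.001,0,0,0,-1]
    - [0,0,0.0015,0,0,0,-1]
    - [0,0,0.002,0,0,0,-1]
    - [0,0,0.0025,0,0,0,-1]
    - [0,0,0.003,0,0,0,-1]
    - [0,0,0.0035,0,0,0,-1]
    - [0,0,0.004,0,0,0,-1]

```text
time_s: 17.02
ee_pos: [0.5222, 0.018, 0.1098]
eef_rot: [-3.141, -0.001, 1.344]
force: [-0.3, -0.3, -2.7]
grip_width: 0.0182
```

Emit:
servo_tool:
  rows:
    - [0,0,0.001,0,0,0,-1]
    - [0,0,0.002,0,0,0,-1]
    - [0,0,0.003,0,0,0,-1]
    - [0,0,0.004,0,0,0,-1]
    - [0,0,0.005,0,0,0,-1]
    - [0,0,0.006,0,0,0,-1]
    - [0,0,0.007,0,0,0,-1]
    - [0,0,0.008,0,0,0,-1]

```text
time_s: 17.68
ee_pos: [0.5222, 0.018, 0.1176]
eef_rot: [-3.141, -0.001, 1.344]
force: [0.9, -0.0, -2.5]
grip_width: 0.0181
```

Emit:
servo_tool:
  rows:
    - [0,0,0.002,0,0,0,-1]
    - [0,0,0.004,0,0,0,-1]
    - [0,0,0.006,0,0,0,-1]
    - [0,0,0.008,0,0,0,-1]
    - [0,0,0.01,0,0,0,-1]
    - [0,0,0.012,0,0,0,-1]
    - [0,0,0.014,0,0,0,-1]
    - [0,0,0.0155,0,0,0,-1]

```text
time_s: 18.35
ee_pos: [0.5223, 0.018, 0.1334]
eef_rot: [-3.141, -0.001, 1.344]
force: [0.2, 0.4, -2.5]
grip_width: 0.0179
```

Emit:
servo_tool:
  rows:
    - [0,0,0,0,0,0,-1]
    - [0,0,0,0,0,0,-1]
    - [0,0,0,0,0,0,-1]
    - [0,0,0,0,0,0,-1]
    - [0,0,0,0,0,0,-1]
    - [0,0,0,0,0,0,-1]
    - [0,0,0,0,0,0,-1]
    - [0,0,0,0,0,0,-1]

```text
time_s: 19.02
ee_pos: [0.5223, 0.018, 0.1334]
eef_rot: [-3.141, -0.001, 1.344]
force: [-0.1, 0.7, -2.2]
grip_width: 0.0181
```

```bash
python3 - <<'E'
from h import *
o=ctrl.get_obs(); p=cams.camera('wrist'); print(o['time_s'],o['ee_pos'],o['eef_rot'],o['grip_width'],o['force']); save(p,'w8',s=1.2)
P=cloud(p,o);h=cv2.cvtColor(p['image'],cv2.COLOR_RGB2HSV)
m=(h[...,0]>100)&(h[...,0]<122)&(h[...,1]>140)&(P[...,2]>.09)&(P[...,2]<.14)
Q=P[m]; print(len(Q),np.median(Q,0)); A=np.c_[Q[:,:2],np.ones(len(Q))]; print('plane',np.linalg.lstsq(A,Q[:,2],rcond=None)[0], cv2.minAreaRect(Q[:,:2].astype(np.float32)))
s=cams.camera('side');save(s,'s8',(190,110,340,310),3)
t=cams.camera('top'); save(t,'t8',(185,130,385,250),4)
E
```

```text
19.0167 [0.52227378 0.01800074 0.13341681] [-3.14072314e+00 -1.03933906e-03  1.34394448e+00] 0.018054805931576167 [-0.10908245  0.72408787 -2.19884609]
27655 [0.51018487 0.04092944 0.11357644]
plane [0.00059742 0.0009652  0.11323281] ((0.5219222903251648, 0.017861589789390564), (0.14328107237815857, 0.16278673708438873), 77.26349639892578)
```

View pics/w8.png

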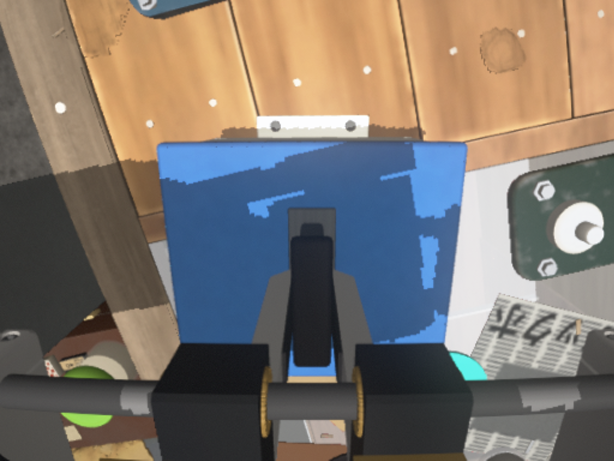

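View pics/s8.png

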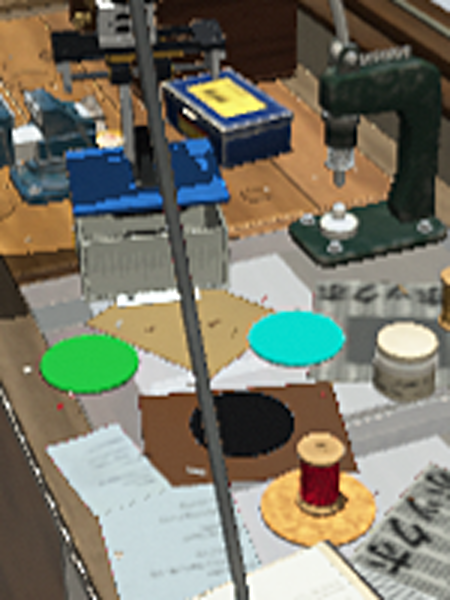

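View pics/t8.png

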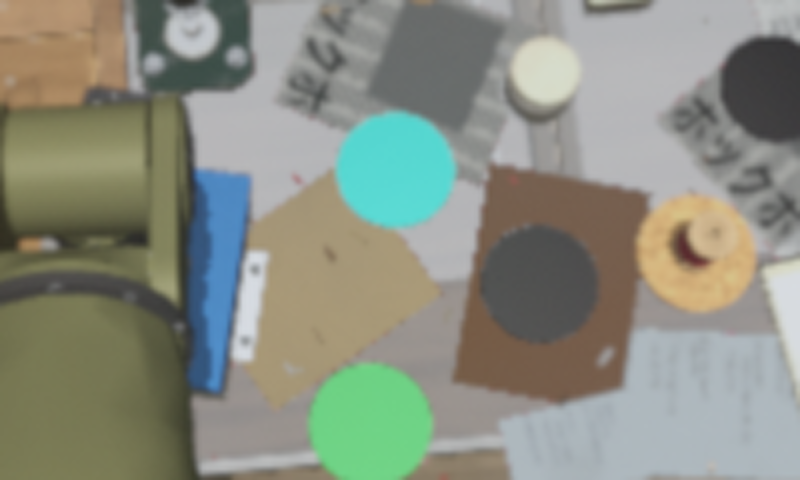

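The lid hangs level, its underside about 104 mm up (29–31 mm lift), centred and clear of the box. The wrist view of the handle is unchanged, so it hasn't slipped. The spool stands upright on the coaster at (320,475) in the side crop, and the jar has not moved. I'm handing in.

```bash
python3 - <<'E'
from h import *
print(hand_in()); o=ctrl.get_obs(); print(o['time_s'],o['ee_pos'],o['grip_width'],o['force'])
E
```

```text
the job is handed in; nothing more can be done
None
the job is handed in; nothing more can be done
```

The red spool now stands upright on the cork coaster. The arm holds the lid level over the box, about 30 mm above its shut position. I handed in at about 19 s of the 54 s; `hand_in()` gives no verdict, so I can't say whether it passed.

- **Spool:** it sits within about 5 mm of the coaster's centre by the wrist camera.
- **Lid pull:** done in small steps. The force read 10.5 N at 3 mm of lift and dropped to the lid's weight (2.2–2.7 N) by about 7 mm, with no jump upward.
- **Lid hold:** the depth fit put the lid's top at 113.5 mm, tilted about 0.001 rad and centred within about 2 mm. The fingers have not slipped.
- **Bystanders:** the jar looked unmoved in the last pictures. The arm hid the tin from the top camera, and I did not measure it again. The arm never went near it after the first pass overhead.

**What went differently:** my first grip on the handle closed on its 19 mm cap instead of the 12 mm web. I regripped 12 mm higher so the pads centre on the cap, which leaves the grasp point about 12 mm from the handle point (limit 40 mm). The cameras' estimates of the coaster's position differed by up to about 7 mm, well inside the 35 mm allowed.

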